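Load two brass valve barrels into the lapping feed magazine

TASK

Take the two brass valve barrels from the wooden parts bin and load them one behind the other into the sloping feed tube: lay each in the open trough at the tube's high end and push it lengthwise downhill until it is past the red spring pawl and the pawl has snapped up behind it. Finish with both barrels inside, end to end against the bottom stop, the pawl up behind the second, and leave the spring housing, finger hooks and scribe where they are.

Things in the scene. Friction and masses are not known exactly. Their poses are not given: they have to be found in the camera images.
- barrel_a: Closed brass cylinder, 44 mm diameter, 50 mm long, flat ends with a dark disc, copper bands; about 0.3 kg. Origin at its centre, its own x axis along the cylinder axis (either way round is the same). Starts lying on its side in the bin, its bottom 10 mm above the bench, in a nest of two 5 mm high battens.
- barrel_b: The second barrel, identical to the first, lying beside it in the bin, axes parallel, 90 mm apart.
- bin: Fixed wooden parts bin: deck 130 x 220 mm, 10 mm thick, with two nests side by side along its y (at y = -45 and +45 mm) for barrels lying along its x; side rails 7 mm above the deck, far rail (+x edge) 22 mm above the deck; its drop gate lies lowered flat on the bench at the -x edge (to 111 mm from the origin). Origin at the centre of its underside.
- tube: Fixed sloping feed magazine (base 250 x 75 mm). Its x is the axis of a barrel lying in it and points downhill, 0.35 rad below level; y level across it, z square to the slope, up. Origin on that axis above the pawl's tip, 100 mm above the bench. Open trough from x = -105 to 10 mm, then the tube. Two barrels end with centres at x = 81 and 31 mm, the last rear face 6 mm past the pawl tip.
- trough (a point): Centre of a barrel laid in the open trough uphill of the pawl: tube x = -55 mm, on the barrel axis. The trough is a steel 90 degree V that cradles the barrel and rises only to 14 mm below its axis (8 mm above its underside), with nothing above it and no wall at its high end. A barrel laid here stays where it is put.
- mouth (a point): Centre of the flared brass mouth, tube x = 10 mm, on the barrel axis. The tube beyond has 2.5 to 3 mm clearance at the sides and top, a sight slot along the top, steel shoulders to 28 mm above the axis and a slick lining on which barrels slide down by themselves.
- stop (a point): Where the barrel axis meets the flat green bottom stop, tube x = 106 mm.
- pawl (a joint): Red sprung pawl, 8 mm wide, in the trough floor, hinged 30 mm uphill of its tip. 0 = up (tip at tube x = 0, 15 mm below the axis, 7 mm above a barrel's underside), about 0.2 rad under a barrel, 0.45 at most. A barrel pushed downhill presses it down (about 2 to 4 N); it snaps up when the barrel's rear face has passed the tip and then blocks the way back.
- housing: Stainless spring housing, bystander: stepped upright cylinder 30 mm diameter, 45 mm tall. Origin at the centre of its foot.
- hook_a: Nickel finger hook, bystander, lying flat: 21 mm plate tab and curled hook, about 45 x 40 mm, 8 mm thick. Origin under its middle.
- hook_b: Second nickel finger hook, bystander, same as the first.
- scribe: Blued steel scribe, bystander, lying flat, 125 mm long along its x, 8 mm square body. Origin under it near the middle.
Not all that is in view belongs to the job. What is shaped like the barrel_b but green is not meant.

How it is judged:
By the outcome, as a careful person would: the job done as asked, in the order asked, and still so for the second after the job is handed in, with the robot touching nothing.
It also fails if it takes over 72 s, if anything falls off the work surface, if the arm or the gripper's body presses on something with over 40 N, if the wrist force passes 120 N, or if a joint passes its speed limit or range.

ROBOT

A 7-joint arm with a two-finger parallel gripper is mounted at the origin on the work surface. World frame = base frame: x ahead of the robot, y to its left, z up, the work surface at z = 0. Lengths are in m, angles in rad, forces in N, time in s.
With the tool pointing down it reaches from about 0.4 to 0.75 m from the base axis. Payload 19.5 kg.
Tool frame: the origin (TCP) lies at the very end of the fingers, on their centre line; the grasp point (between the pads) lies arm.grip_depth behind it (arm.grip_depth is the distance from the TCP to the grasp point, in m); z points along the fingers, y is the line along which they close (so a half turn about z gives the same grasp; the last joint's range is limited). The gripper opens to 85 mm and grips with 20 to 120 N. Pads are 22 mm wide; open, the fingers measure 114 mm over their backs; the gripper's body (76 mm by 85 mm) begins 54 mm behind the grasp point. The pads swing forward as they close: fully open they stand 13 mm farther back than shut.
Start: joints at [1.289, 0.707, -0.028, 1.485, 0.022, 0.951, -0.075], TCP at [0.137, -0.559, 0.231] pointing down, gripper open.
Joint ranges: [-2.71, 2.71], [-0.32, 2.16], [-1.57, 1.52], [0, 2.45], [-1.46, 4.6], [0, 2.02], [-2.83, 2.83]. Speed limits (rad/s): [1.89, 1.89, 2.57, 2.57, 3.01, 3.01, 3.01].

INTERFACE

Orientations are given as a unit quaternion [x, y, z, w].
In Python, from workcell import sense, grab_frame, calibration, finish_job, arm gives the robot as it stands.
- The arm moves only by the shell command python3 -m creep 'ROWS' [FORCE]. ROWS is JSON, a list of rows, each a list of 7 numbers: the shift along the tool's x, y, z in mm, then the turn, a rotation vector about the tool's x, y, z in rad, then the finger opening in mm, from 0 to 85.4. In form: [[dx, dy, dz, ax, ay, az, claw], ...]. A call has 1 to 10 rows; each row is the pose to reach, as a shift and turn from the pose commanded when the call began, along the tool's axes at that moment; what a row does not reach only later rows make up. A row lasts 1/10 s, in which the tool goes at most 50 mm and 8.59 degrees, less where a joint would pass 70% of its speed; a pose out of reach is approached as far as the arm can. A call with a gripper value outside its range is refused whole. The fingers move at their own pace and stop on an object; FORCE is the grip in N (left out, the last holds). Time passes only in rows, so rows that repeat a pose let the fingers close. It gives the time, the measured TCP pose, the force, the opening and the grip force at its end, in the units of the state.
- sense(): the state, without advancing time (a new reading comes with each control period).
- grab_frame(name): name is "scene" or "top"; returns the picture (384x512x3 uint8, red, green, blue); there is no depth.
- calibration(name): a dict with "vertical_fov" (degrees; the focal length in pixels is half the picture's height over the tangent of half this angle, whatever the lens; pixels are square), "cx", "cy" (the principal point, pixels), "world_from_camera" (4x4, takes a point from camera to world coordinates). Camera axes: x right, y down, z forward; pixel columns grow to the right and rows downward; lengths in m; the calibration is good to about 2 mm. A picture is of the moment at which its call begins. calibration takes no time and is no camera call.
- finish_job(): hands the job in; it is judged then, once.
The state is a dict: "t": time; "joints": joint angles; "joint_velocities": joint speeds; "tau": joint torques, N m; "tool_pos": TCP position; "tool_rot": TCP orientation; "wrist_force": force on the tool from outside, world axes, zero at the start; "moment": the same for the moment, N m; "gripper_width": opening from 0.0 (shut) to 1.0 (fully open); "grasp_force": force on a finger pad.
Only numpy, scipy, OpenCV 4.12 (cv2) and the standard library are available. Lean on these libraries where they do the work, as an engineer would, in place of code of your own. Each camera call takes 0.05 s, during which the arm holds its last target. There are 200 camera calls.

## Working session

There is one attempt and no reset: what is moved stays moved. The work goes in short steps, Python scripts to look and compute and a shell command to move; the robot and the scene stay as the last step left them, time stands still between calls to the robot, and variables do not carry over. Pictures are saved under pics/ and viewed, at most 10 in all, crops included, and the job is handed in when it is done.

```bash
mkdir -p pics; ls
python3 - <<'E'
from workcell import *
import cv2,numpy as np
for n in("scene","top"):
    c=calibration(n);print(n,c["vertical_fov"],c["cx"],c["cy"],np.round(c["world_from_camera"],4).tolist())
    cv2.imwrite(f"pics/{n}0.png",cv2.resize(grab_frame(n)[:,:,::-1],(800,600),interpolation=cv2.INTER_CUBIC))
print(sense(),arm.grip_depth)
E
```

```text
pics
scene 52.22861920996107 257.4115118442072 196.68983267328844 [[0.3901, 0.6453, -0.6568, 1.1167], [0.9205, -0.2888, 0.2631, -0.2153], [-0.0199, -0.7072, -0.7067, 0.6762], [0.0, 0.0, 0.0, 1.0]]
top 52.4781373148199 250.7785164630322 193.10497967815866 [[-0.0095, -0.9888, 0.1488, 0.4342], [-0.9999, 0.0087, -0.0065, 0.0011], [0.0052, -0.1488, -0.9888, 0.9748], [0.0, 0.0, 0.0, 1.0]]
{'t': 0.1, 'joints': array([ 1.28928496,  0.7070714 , -0.0276324 ,  1.48492384,  0.02199995,
        0.95090136, -0.07550485]), 'joint_velocities': array([-3.60507909e-04, -9.79357160e-04, -7.36553466e-04, -1.43306753e-03,
        3.10647218e-04,  5.14780735e-04, -5.12374077e-05]), 'tau': array([ 2.62656104e-03, -8.84293699e+01,  1.23677071e+00, -2.36455482e+01,
        1.70270383e-02,  5.04146024e-03,  1.35492892e-04]), 'tool_pos': array([ 0.1365276 , -0.55832151,  0.23086317]), 'tool_rot': array([ 9.92819463e-01,  1.19621334e-01, -6.98199729e-05, -4.95955252e-04]), 'wrist_force': array([-0.34382823,  0.44728091, -0.68457274]), 'moment': array([-0.03520418, -0.00608667,  0.00927026]), 'grasp_force': 0.0, 'gripper_width': 1.0000265171161957} 0.0187
```

View pics/top0.png

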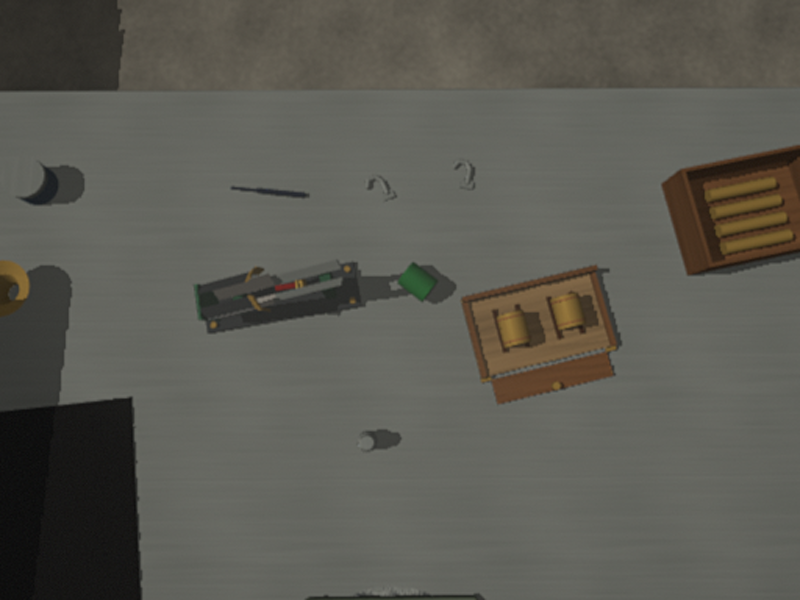

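View pics/scene0.png

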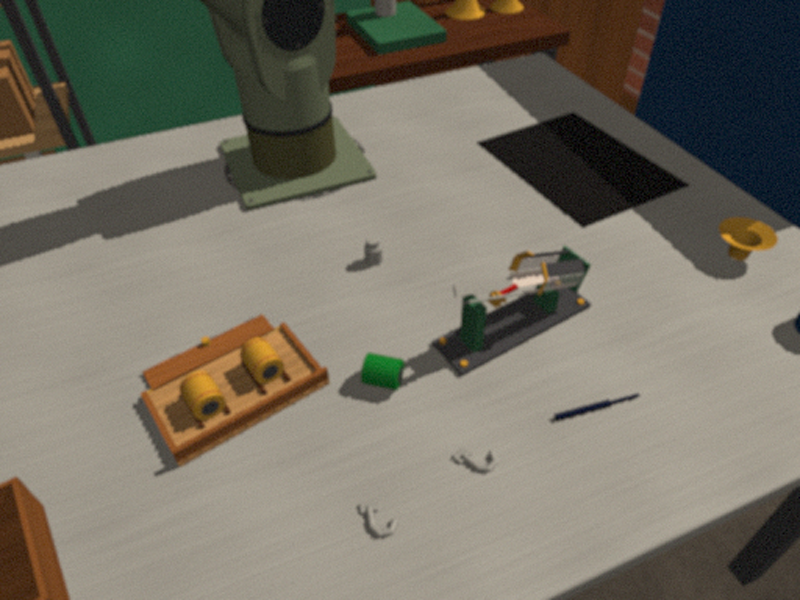

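The top view shows brass barrels in the light bin at (512,328) and (568,310). There is also a green cylinder at (418,282), and long brass rods in the dark box at (750,215). The two in the bin match on colour, size and nests; the green one is the decoy and the rods are the wrong shape. The tube runs from its high end at about (350,285) down to the green stop at (200,300). I'll enlarge to confirm.

Run:
```python
from workcell import *
import cv2,numpy as np
a=grab_frame("top")[:,:,::-1];b=grab_frame("scene")[:,:,::-1]
for i in range(3):
    pass
np.save("top.npy",a);np.save("scene.npy",b)
def crop(im,x0,y0,w,h,s,name):
    c=cv2.resize(im[y0:y0+h,x0:x0+w],None,fx=s,fy=s,interpolation=cv2.INTER_CUBIC)
    c=cv2.convertScaleAbs(c,alpha=1.7)
    for k in range(0,w,10):cv2.putText(c,str(x0+k),(int(k*s),10),0,.3,(255,255,255));cv2.line(c,(int(k*s),12),(int(k*s),16),(255,255,255))
    for k in range(0,h,10):cv2.putText(c,str(y0+k),(0,int(k*s)+4),0,.3,(255,255,255))
    return c
t=crop(a,118,160,120,60,6.5,"");u=crop(a,290,165,110,100,5.9,"")
cv2.imwrite("pics/c1.png",np.vstack([t[:390]]));cv2.imwrite("pics/c2.png",u)
v=crop(b,270,150,120,95,6.3,"");cv2.imwrite("pics/c3.png",v)
```

```text
(no output)
```

View pics/c1.png

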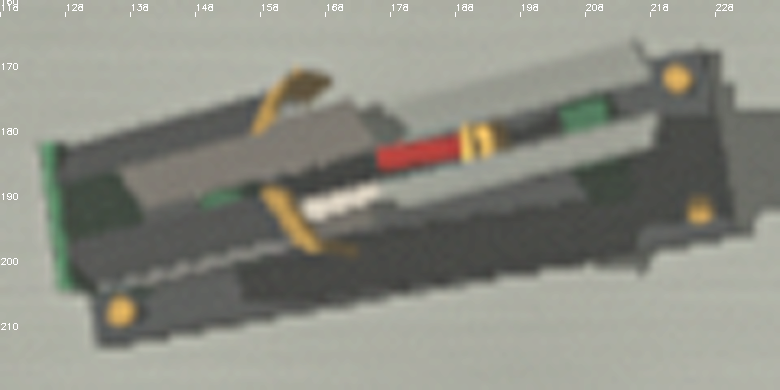

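View pics/c2.png

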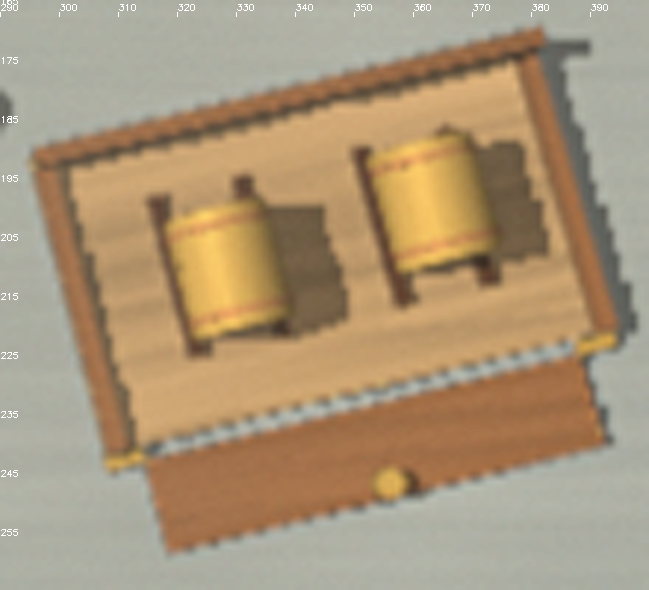

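View pics/c3.png

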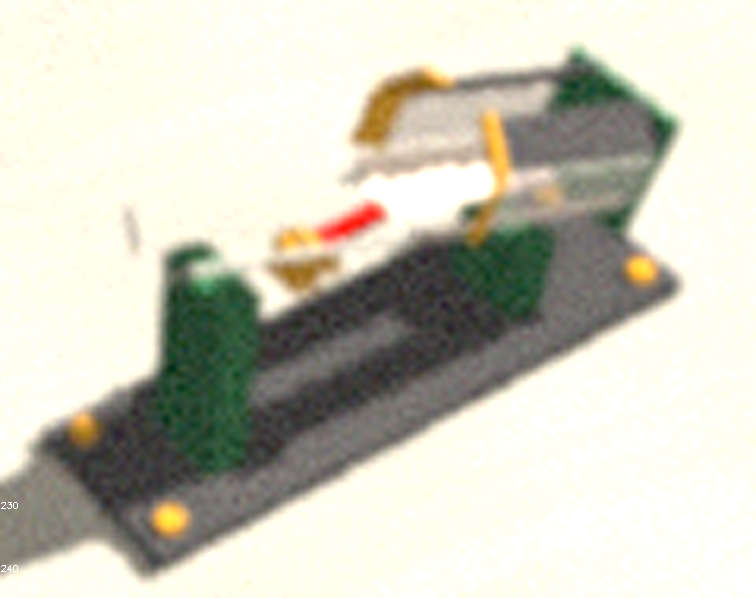

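The crops confirm two brass barrels with copper bands in the bin nests, at original top-view pixels about (328,210) and (363,199). The tube's red pawl tip is at about (176,184). Next I'll fit the poses from points in both cameras.

```bash
cat > h.py <<'E'
import numpy as np
from workcell import *
from scipy.spatial.transform import Rotation as R
def cam(n):
    c=calibration(n);f=192/np.tan(np.radians(c["vertical_fov"])/2);return f,c["cx"],c["cy"],np.array(c["world_from_camera"])
def proj(n,P):
    f,cx,cy,T=cam(n);q=(np.atleast_2d(P)-T[:3,3])@T[:3,:3];return np.c_[cx+f*q[:,0]/q[:,2],cy+f*q[:,1]/q[:,2]]
def un(p,s,x0,y0): return (np.atleast_2d(p).astype(float)+.5)/s-.5+[x0,y0]
def onz(n,p,z):
    f,cx,cy,T=cam(n);d=T[:3,:3]@[(p[0]-cx)/f,(p[1]-cy)/f,1];return T[:3,3]+d*(z-T[2,3])/d[2]
E
cat > fit.py <<'E'
from h import *
from scipy.optimize import least_squares
A=lambda p:un(p,6.5,118,160)[0]; B=lambda p:un(p,5.9,290,165)[0]; C=lambda p:un(p,6.3,270,150)[0]
S=lambda p:(np.array(p,float)+.5)/1.5625-.5
def Tt(p,o,yaw): return np.array([o[0],o[1],.1])+R.from_euler("ZY",[yaw,.35]).apply(p)
def base(p,o,yaw): return np.array([o[0],o[1],0])+R.from_euler("Z",yaw).apply(p)
def res(q):
    o,yaw=q[:2],q[2];xb,xf,w,sx,sw,sz=q[3:9];r=[]
    add=lambda n,P,m:r.extend((proj(n,P)[0]-m).tolist())
    bz=.012
    for (x,y),pa,pc in (((xb,w),(700,210),(83,430)),((xb,-w),(677,78),(170,518)),((xf,w),(121,312),None),((xf,-w),None,(641,270))):
        P=base([x,y,bz],o,yaw)
        if pa: add("top",P,A(pa))
        if pc: add("scene",P,C(pc))
    add("top",Tt([0,0,-.015],o,yaw),A((377,159)));add("scene",Tt([0,0,-.015],o,yaw),C((383,208)))
    for s,pa,pc in ((1,(67,290),(577,50)),(-1,(45,145),(676,125))):
        add("top",Tt([sx,s*sw,sz],o,yaw),A(pa));add("scene",Tt([sx,s*sw,sz],o,yaw),C(pc))
    add("top",Tt([-.105,0,-.014],o,yaw),A((643.5,94)))
    return r
s=least_squares(res,[.45,.1,1.75,-.1,.1,.03,.11,.03,.03],loss="soft_l1")
print(np.round(s.x,4));print(np.round(res(s.x),1).reshape(-1,2).tolist())
# bin
def rb(q):
    r=[]
    for P,m in (((-.111,q[3],.006),(168,553)),((-.111,-q[3],.006),(608,440)),((.065,.11,.032),(35,160)),((.065,-.11,.032),(543,32)),((-.065,.11,.017),(108,465)),((-.065,-.11,.017),(615,340))):
        r.extend((proj("top",base(P,q[:2],q[2]))[0]-B(m)).tolist())
    return r
s2=least_squares(rb,[.4,-.15,.23,.1]);print(np.round(s2.x,4),np.round(s2.fun,1))
for m in((226,268),(433,200)):print("barrel top",onz("top",B(m),.032))
for m in((203,396),(262,361)):print("barrel scene",onz("scene",S(m),.032))
for y in(.045,-.045):print("nest",base([0,y,.032],s2.x[:2],s2.x[2]))
E
python3 fit.py
```

```text
[ 0.5901  0.1738  1.74   -0.1123  0.1116  0.0262  0.1098  0.0261  0.0231]
[[-0.1, -0.2], [-0.2, -0.8], [-0.0, -0.1], [-0.2, 0.0], [0.0, -0.1], [-0.1, -0.3], [0.1, -0.1], [-0.3, -0.7], [-0.4, -0.3], [-0.3, -0.0], [0.0, -0.0], [0.0, 0.2], [-0.3, -0.7]]
[ 0.5432 -0.2362  0.2341  0.0958] [-0.   1.5  0.   1.7 -0.3 -1.  -0.5 -0.4  0.3 -0.7  0.5 -1.2]
barrel top [ 0.53276412 -0.19241335  0.032     ]
barrel top [ 0.56031018 -0.27943154  0.032     ]
barrel scene [ 0.5620452  -0.27852905  0.032     ]
barrel scene [ 0.53466553 -0.19293892  0.032     ]
nest [ 0.53278166 -0.19243248  0.032     ]
nest [ 0.55366003 -0.27997729  0.032     ]
```

```bash
cat >> h.py <<'E'
TO=np.array([.5901,.1738,.1]);YT=1.740;RT=R.from_euler("ZY",[YT,.35]);FLIP=R.from_euler("x",np.pi)
tube=lambda *p:TO+RT.apply(np.array(p)/1000)
def go(pos,rot):
    s=sense();r=R.from_quat(s["tool_rot"]);return np.round(r.inv().apply(pos-s["tool_pos"])*1000,1).tolist(),np.round((r.inv()*rot).as_rotvec(),3).tolist()
def at():
    s=sense();r=R.from_quat(s["tool_rot"]);return np.round((RT.inv().apply(s["tool_pos"]-TO))*1000,1).tolist(),np.round((RT*FLIP).inv().__mul__(r).as_rotvec(),3).tolist(),np.round(s["wrist_force"],1).tolist(),round(s["t"],2),round(s["gripper_width"],3),round(s["grasp_force"],1)
down=lambda yaw:R.from_euler("Z",yaw)*FLIP
E
python3 - <<'E'
from h import *
print(go([.5335,-.1925,.12],down(.234)))
E
```

```text
([472.5, -261.1, 111.2], [-0.001, -0.0, 0.006])
```

```bash
python3 -m creep '[[47,-26,0,0,0,0,66],[94,-52,0,0,0,0,66],[141,-78,0,0,0,0,66],[188,-104,10,0,0,0,66],[235,-130,25,0,0,0,66],[282,-156,40,0,0,0,66],[329,-182,55,0,0,0,66],[376,-208,70,0,0,0,66],[423,-234,85,0,0,0,66],[472,-261,100,0,0,0,66]]' 50; python3 -c "
from h import *
print(go([.5335,-.1925,.018],down(.234)),sense()['t'])"
```

```text
t: 1.2
tool_pos: [0.4972, -0.2254, 0.1445]
tool_rot: [0.993, 0.12, -0.0, -0.0]
wrist_force: [1.0, -1.8, 0.2]
gripper_width: 0.778
grasp_force: 0.0
([43.1, -23.4, 126.5], [-0.0, 0.0, 0.006]) 1.2
```

```bash
python3 -m creep '[[0,0,0,0,0,0,66],[0,0,0,0,0,0,66],[0,0,0,0,0,0,66]]'; python3 -c "
from h import *
print(go([.5335,-.1925,.018],down(.234)),sense()['t'])"
```

```text
t: 1.5
tool_pos: [0.4954, -0.2279, 0.1452]
tool_rot: [0.993, 0.119, -0.0, 0.0]
wrist_force: [0.3, 0.0, 0.2]
gripper_width: 0.772
grasp_force: 0.0
([45.4, -25.4, 127.2], [0.0, 0.0, 0.005]) 1.5
```

```bash
python3 -m creep '[[30,-17,10,0,0,0.005,66],[45,-25,40,0,0,0.005,66],[45,-25,70,0,0,0.005,66],[45,-25,100,0,0,0.005,66],[45,-25,115,0,0,0.005,66],[45,-25,127,0,0,0.005,66],[45,-25,127,0,0,0.005,66],[45,-25,127,0,0,0.005,66]]'
python3 - <<'E'
from h import *
import cv2
print(go(np.array([.5335,-.1925,.018]),down(.234)))
c=lambda n,a,b,w,h:cv2.resize(grab_frame(n)[b:b+h,a:a+w,::-1],(400,400*h//w),interpolation=3)
a=c("top",270,130,130,130);b=c("scene",80,180,130,130)
cv2.imwrite("pics/g1.png",cv2.convertScaleAbs(np.hstack([a,b]),alpha=1.4))
E
```

```text
t: 2.3
tool_pos: [0.5341, -0.1925, 0.019]
tool_rot: [0.993, 0.117, 0.0, 0.0]
wrist_force: [-0.3, -0.4, 0.4]
gripper_width: 0.774
grasp_force: 0.0
([-0.5, -0.1, 1.0], [0.001, -0.001, 0.0])
```

View pics/g1.png

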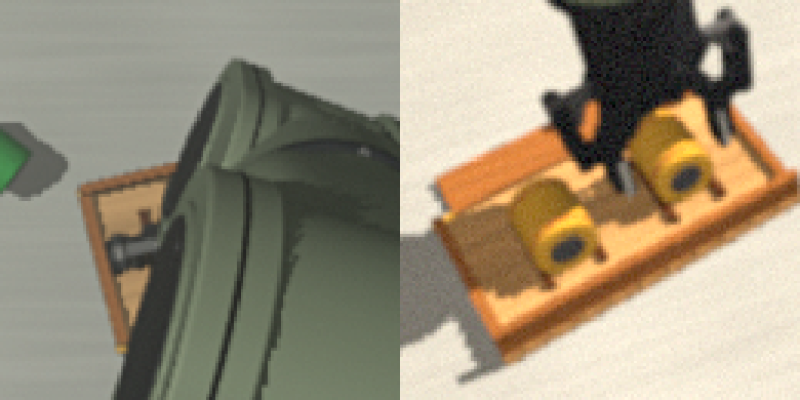

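The scene crop shows the fingers straddling the left-nest barrel, with its end disc at about (688,180) and the fingertips at (625,180) and (725,130). I'll close and lift.

```bash
python3 -m creep '[[0,0,0,0,0,0,36],[0,0,0,0,0,0,36],[0,0,0,0,0,0,36],[0,0,0,0,0,0,36],[0,0,0,0,0,0,36]]' 50; python3 -m creep '[[0,0,-20,0,0,0,36],[0,0,-60,0,0,0,36],[0,0,-100,0,0,0,36],[0,0,-140,0,0,0,36],[0,0,-170,0,0,0,36],[0,0,-190,0,0,0,36],[0,0,-190,0,0,0,36],[0,0,-190,0,0,0,36]]';python3 -c "
from h import *
print(go(tube(-55,0,36),RT*FLIP),go(tube(-55,0,-14),RT*FLIP),at())"
```

```text
t: 2.9
tool_pos: [0.5341, -0.1922, 0.0189]
tool_rot: [0.993, 0.117, 0.001, 0.0]
wrist_force: [-1.1, 0.5, 11.8]
gripper_width: 0.495
grasp_force: 49.2
t: 3.7
tool_pos: [0.5335, -0.1919, 0.2076]
tool_rot: [0.993, 0.117, -0.0, -0.0]
wrist_force: [-0.7, 0.9, -3.2]
gripper_width: 0.499
grasp_force: 52.4
([137.6, -303.3, 55.0], [-0.264, -0.281, -1.488]) ([136.5, -286.1, 102.0], [-0.264, -0.281, -1.488]) ([-366.6, 117.3, -19.3], [0.264, 0.281, 1.488], [-0.7, 0.9, -3.2], 3.7, 0.499, 52.4)
```

```bash
python3 -m creep '[[14,-30,0,-0.026,-0.028,-0.148,36],[28,-60,0,-0.052,-0.056,-0.296,36],[42,-90,0,-0.078,-0.084,-0.444,36],[56,-120,5,-0.104,-0.112,-0.592,36],[70,-150,10,-0.13,-0.14,-0.74,36],[84,-180,15,-0.156,-0.168,-0.888,36],[98,-210,20,-0.182,-0.196,-1.036,36],[112,-240,25,-0.208,-0.224,-1.184,36],[126,-270,30,-0.234,-0.252,-1.332,36],[137,-303,40,-0.264,-0.281,-1.488,36]]';python3 -m creep '[[0,0,0,0,0,0,36],[0,0,0,0,0,0,36]]';python3 -c "
from h import *
print(go(tube(-55,0,16),RT*FLIP),at())"
```

```text
t: 4.7
tool_pos: [0.5965, 0.1356, 0.1666]
tool_rot: [0.647, 0.743, -0.111, 0.131]
wrist_force: [0.6, -0.8, -2.8]
gripper_width: 0.496
grasp_force: 52.4
t: 4.9
tool_pos: [0.5957, 0.1351, 0.1663]
tool_rot: [0.649, 0.742, -0.111, 0.13]
wrist_force: [0.0, -1.1, -2.4]
gripper_width: 0.495
grasp_force: 52.4
([4.3, 1.1, 32.9], [-0.008, -0.006, -0.034]) ([-59.5, 1.0, 48.9], [0.008, 0.006, 0.034], [0.0, -1.1, -2.4], 4.9, 0.495, 52.4)
```

Now align 20 mm above the seat and take a look.

```bash
python3 -m creep '[[4,1,10,-0.008,-0.006,-0.034,36],[4,1,25,-0.008,-0.006,-0.034,36],[4,1,40,-0.008,-0.006,-0.034,36],[4,1,43,-0.008,-0.006,-0.034,36],[4,1,43,-0.008,-0.006,-0.034,36]]';python3 - <<'E'
from h import *
import cv2
print(go(tube(-55,0,-14),RT*FLIP),at())
c=lambda n,a,b,w,h:cv2.resize(grab_frame(n)[b:b+h,a:a+w,::-1],(400,400*h//w),interpolation=3)
a=c("top",120,130,130,130);b=c("scene",260,120,130,130)
cv2.imwrite("pics/p1.png",cv2.convertScaleAbs(np.hstack([a,b]),alpha=1.3))
E
```

```text
t: 5.4
tool_pos: [0.599, 0.1233, 0.1257]
tool_rot: [0.636, 0.752, -0.112, 0.133]
wrist_force: [-0.2, 0.1, -2.2]
gripper_width: 0.496
grasp_force: 52.4
([2.0, -0.3, 20.6], [0.001, -0.0, -0.003]) ([-57.0, -0.3, 6.6], [-0.001, 0.0, 0.003], [-0.2, 0.1, -2.2], 5.4, 0.496, 52.4)
```

View pics/p1.png

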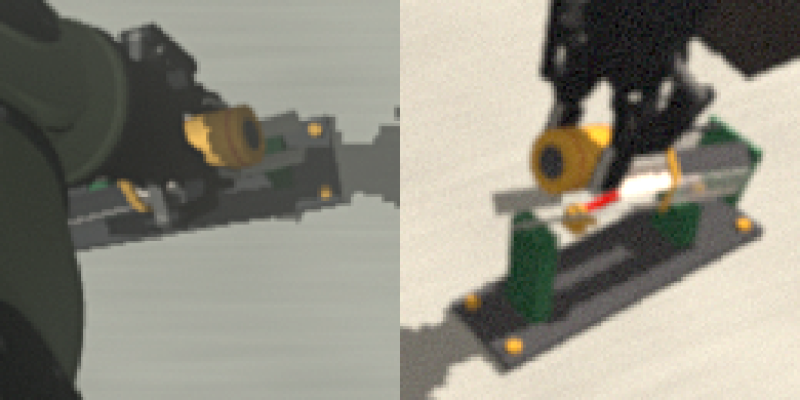

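The barrel is above the trough and aligned with it. In the top crop, its rear disc is at about (245,135). I'll check that against the expected position.

Run:
```python
from h import *
print("measured",un((247,135),400/130,120,130),un((551,166),400/130,260-130,120))
for x in(-82,-87,-77):print(x,proj("top",tube(x,0,20.6)),proj("scene",tube(x,0,20.6)))
```

```text
measured [[199.9375 173.5375]] [[308.7375 173.6125]]
-82 [[200.10677594 173.7718658 ]] [[308.79797058 171.74190026]]
-87 [[202.15879243 173.23717471]] [[307.01968461 171.96265625]]
-77 [[198.06228493 174.30459598]] [[310.56312822 171.52277402]]
```

The match is good: x is within about 1 mm. I'll lower it slowly near the end.

```bash
python3 -m creep '[[2,0,6,0,0,0,36],[2,0,12,0,0,0,36],[2,0,15,0,0,0,36],[2,0,17,0,0,0,36],[2,0,18,0,0,0,36],[2,0,18,0,0,0,36]]';python3 -c "
from h import *
print(at())"
```

```text
t: 6.1
tool_pos: [0.5999, 0.1198, 0.1086]
tool_rot: [0.636, 0.752, -0.111, 0.134]
wrist_force: [-0.1, 0.8, -3.2]
gripper_width: 0.5
grasp_force: 52.4
([-54.5, -0.6, -10.7], [-0.002, 0.001, 0.002], [-0.1, 0.8, -3.2], 6.1, 0.5, 52.4)
```

```bash
python3 -m creep '[[0,0,1,0,0,0,36],[0,0,2,0,0,0,36],[0,0,2,0,0,0,36]]';python3 -m creep '[[0,0,1,0,0,0,36],[0,0,1,0,0,0,36]]';python3 -c "
from h import *
print(at())"
```

```text
t: 6.4
tool_pos: [0.6001, 0.1196, 0.1078]
tool_rot: [0.636, 0.752, -0.111, 0.134]
wrist_force: [-5.5, 3.1, 13.5]
gripper_width: 0.498
grasp_force: 54.0
t: 6.6
tool_pos: [0.6002, 0.1196, 0.1076]
tool_rot: [0.636, 0.752, -0.111, 0.134]
wrist_force: [-12.3, 5.7, 27.2]
gripper_width: 0.495
grasp_force: 55.5
([-54.4, -0.8, -11.8], [-0.003, 0.001, 0.003], [-12.3, 5.7, 27.2], 6.6, 0.495, 55.5)
```

```bash
python3 -m creep '[[0,0,-1,0,0,0,70],[0,0,-1,0,0,0,70],[0,0,-1,0,0,0,70],[0,0,-1,0,0,0,70],[0,0,-20,0,0,0,70],[0,0,-50,0,0,0,70],[0,0,-55,0,0,0,40],[-30,0,-55,0,0,0,0],[-55,0,-55,0,0,0,0],[-55,0,-55,0,0,0,0]]';python3 - <<'E'
from h import *
import cv2
print(go(tube(-108,0,-6),RT*FLIP),at())
c=lambda n,a,b,w,h:cv2.resize(grab_frame(n)[b:b+h,a:a+w,::-1],(400,400*h//w),interpolation=3)
a=c("top",120,130,130,130);b=c("scene",260,120,130,130)
cv2.imwrite("pics/p2.png",cv2.convertScaleAbs(np.hstack([a,b]),alpha=1.3))
E
```

```text
t: 7.6
tool_pos: [0.6061, 0.0826, 0.1773]
tool_rot: [0.637, 0.751, -0.112, 0.134]
wrist_force: [-0.2, 0.4, 0.3]
gripper_width: 0.134
grasp_force: 0.0
([5.5, -0.6, 46.8], [0.001, 0.002, -0.007]) ([-113.5, -0.5, 40.8], [-0.001, -0.002, 0.007], [-0.2, 0.4, 0.3], 7.6, 0.134, 0.0)
```

View pics/p2.png

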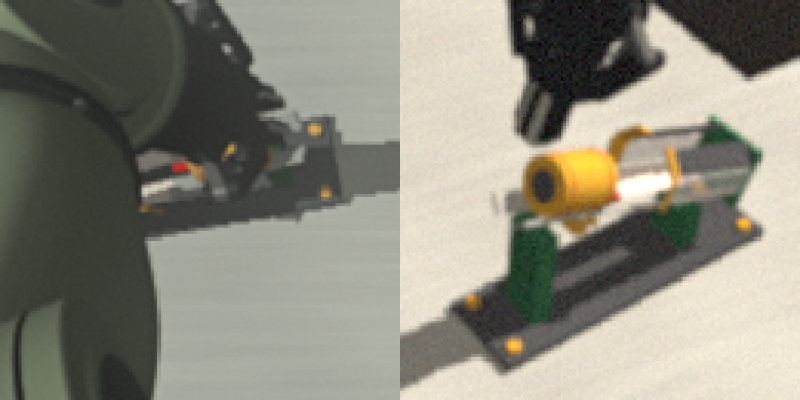

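The barrel lies in the trough in line with the tube: scene crop spans (527–612), rear disc at (543,183). Now I'll lower the closed fingers behind it and push.

```bash
python3 -m creep '[[0,0,15,0,0,-0.006,0],[0,-0.5,35,0,0,-0.006,0],[0,-0.5,44,0,0,-0.006,0],[0,-0.5,47,0,0,-0.006,0],[0,-0.5,47,0,0,-0.006,0]]';python3 -m creep '[[10,0,0,0,0,0,0],[20,0,0,0,0,0,0],[27,0,0,0,0,0,0],[34,0,0,0,0,0,0],[42,0,0,0,0,0,0],[50,0,0,0,0,0,0],[58,0,0,0,0,0,0],[64,0,0,0,0,0,0],[70,0,0,0,0,0,0],[70,0,0,0,0,0,0]]';python3 -c "
from h import *
print(at())"
```

```text
t: 8.2
tool_pos: [0.6077, 0.0709, 0.1321]
tool_rot: [0.633, 0.754, -0.112, 0.133]
wrist_force: [0.9, 0.7, -0.4]
gripper_width: 0.004
grasp_force: 0.0
t: 9.2
tool_pos: [0.5961, 0.1362, 0.1078]
tool_rot: [0.633, 0.754, -0.112, 0.133]
wrist_force: [-0.0, -0.4, 0.2]
gripper_width: 0.002
grasp_force: 0.0
([-38.4, 0.4, -5.7], [-0.002, 0.001, -0.005], [-0.0, -0.4, 0.2], 9.2, 0.002, 0.0)
```

```bash
python3 -m creep '[[6,0,0,0,0,0,0],[12,0,0,0,0,0,0],[18,0,0,0,0,0,0],[23,0,0,0,0,0,0],[27,0,0,0,0,0,0],[30,0,0,0,0,0,0],[30,0,0,0,0,0,0],[30,0,0,0,0,0,0]]';python3 - <<'E'
from h import *
import cv2
print(at())
c=lambda n,a,b,w,h:cv2.resize(grab_frame(n)[b:b+h,a:a+w,::-1],(400,400*h//w),interpolation=3)
a=c("top",120,130,130,130);b=c("scene",280,120,110,110)
cv2.imwrite("pics/p3.png",cv2.convertScaleAbs(np.hstack([a,b]),alpha=1.1))
E
```

```text
t: 10.0
tool_pos: [0.5916, 0.1628, 0.098]
tool_rot: [0.634, 0.754, -0.112, 0.133]
wrist_force: [0.5, 0.1, 0.9]
gripper_width: -0.0
grasp_force: 0.0
([-9.7, 0.4, -5.7], [-0.002, 0.0, -0.003], [0.5, 0.1, 0.9], 10.0, -0.0, 0.0)
```

View pics/p3.png

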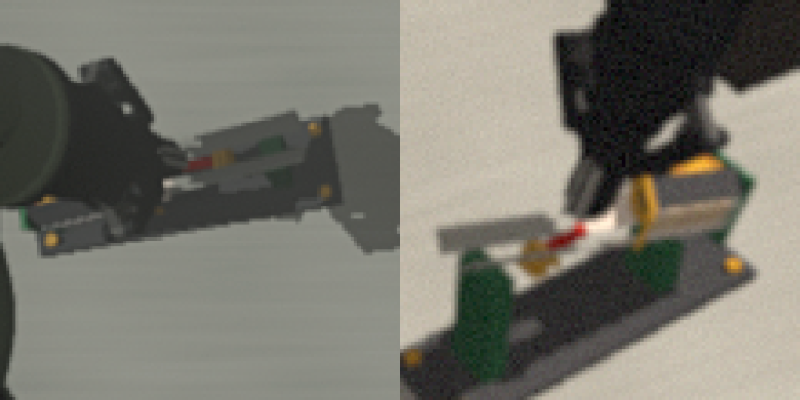

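The red pawl is up at about (565,238) in the scene crop, and the brass barrel shows inside the tube past the mouth at (700,165). Barrel 1 is in. I'll retract and go for the second.

```bash
python3 -m creep '[[-5,0,-20,0,0,0,0],[-15,0,-50,0,0,0,0],[-40,0,-80,0,0,0,0],[-75,0,-100,0,0,0,0],[-90,0,-110,0,0,0,40],[-90,0,-110,0,0,0,66]]';python3 -c "
from h import *
print(at(),go(np.array([.561,-.279,.15]),down(.234)))"
```

```text
t: 10.7
tool_pos: [0.6003, 0.1152, 0.2339]
tool_rot: [0.635, 0.753, -0.111, 0.134]
wrist_force: [0.7, 1.2, -0.4]
gripper_width: 0.331
grasp_force: 0.0
([-101.7, -0.2, 105.4], [-0.004, 0.0, -0.0], [0.7, 1.2, -0.4], 10.7, 0.331, 0.0) ([-330.1, -106.0, 209.2], [0.266, 0.278, 1.49])
```

```bash
python3 -m creep '[[-33,-11,12,0.026,0.028,0.149,66],[-66,-21,30,0.053,0.056,0.298,66],[-99,-32,50,0.08,0.083,0.447,66],[-132,-42,70,0.106,0.111,0.596,66],[-165,-53,92,0.133,0.139,0.745,66],[-198,-64,115,0.16,0.167,0.894,66],[-231,-74,138,0.186,0.195,1.043,66],[-264,-85,160,0.213,0.222,1.192,66],[-297,-95,183,0.239,0.25,1.341,66],[-330,-106,209,0.266,0.278,1.49,66]]';python3 -m creep '[[0,0,0,0,0,0,66],[0,0,0,0,0,0,66]]';python3 -c "
from h import *
print(sense()['t'],go(np.array([.561,-.279,.018]),down(.234)))"
```

```text
t: 11.7
tool_pos: [0.5609, -0.2778, 0.1472]
tool_rot: [0.991, 0.134, -0.004, 0.003]
wrist_force: [0.9, -0.3, -1.0]
gripper_width: 0.773
grasp_force: 0.0
t: 11.9
tool_pos: [0.5604, -0.2772, 0.147]
tool_rot: [0.991, 0.136, -0.006, 0.003]
wrist_force: [0.1, 0.9, -0.3]
gripper_width: 0.773
grasp_force: 0.0
11.9 ([1.6, 1.3, 129.0], [0.004, 0.012, 0.039])
```

```bash
python3 -m creep '[[1.5,1,10,0.004,0.012,0.039,66],[1.5,1,40,0.004,0.012,0.039,66],[1.5,1,75,0.004,0.012,0.039,66],[1.5,1,105,0.004,0.012,0.039,66],[1.5,1,122,0.004,0.012,0.039,66],[1.5,1,129,0.004,0.012,0.039,66],[1.5,1,129,0.004,0.012,0.039,66]]' 50;python3 -m creep '[[0,0,0,0,0,0,36],[0,0,0,0,0,0,36],[0,0,0,0,0,0,36],[0,0,0,0,0,0,36],[0,0,0,0,0,0,36]]' 50;python3 -c "
from h import *
print(go(np.array([.561,-.279,.018]),down(.234)))"
```

```text
t: 12.6
tool_pos: [0.5618, -0.2785, 0.0195]
tool_rot: [0.993, 0.117, 0.001, 0.001]
wrist_force: [-0.3, -0.7, 0.4]
gripper_width: 0.772
grasp_force: 0.0
t: 13.1
tool_pos: [0.5622, -0.2791, 0.0212]
tool_rot: [0.993, 0.117, 0.002, 0.001]
wrist_force: [-1.3, 1.8, 9.3]
gripper_width: 0.498
grasp_force: 49.6
([-1.2, -0.4, 3.2], [0.003, -0.004, 0.001])
```

```bash
python3 -m creep '[[0,0,-20,0,0,0,36],[0,0,-60,0,0,0,36],[0,0,-100,0,0,0,36],[0,0,-140,0,0,0,36],[0,0,-170,0,0,0,36],[0,0,-190,0,0,0,36],[0,0,-190,0,0,0,36],[0,0,-190,0,0,0,36]]';python3 -c "
from h import *
print(go(tube(-58,0,36),RT*FLIP),at())"
```

```text
t: 13.9
tool_pos: [0.5609, -0.2785, 0.2095]
tool_rot: [0.993, 0.117, 0.001, 0.001]
wrist_force: [-0.5, -1.1, -3.6]
gripper_width: 0.495
grasp_force: 52.6
([130.9, -391.2, 55.2], [-0.26, -0.281, -1.489]) ([-451.8, 104.9, -48.4], [0.26, 0.281, 1.489], [-0.5, -1.1, -3.6], 13.9, 0.495, 52.6)
```

```bash
python3 -m creep '[[13,-39,0,-0.026,-0.028,-0.149,36],[26,-78,0,-0.052,-0.056,-0.298,36],[39,-117,0,-0.078,-0.084,-0.447,36],[52,-156,5,-0.104,-0.112,-0.596,36],[65,-195,10,-0.13,-0.14,-0.745,36],[78,-234,15,-0.156,-0.168,-0.894,36],[91,-273,20,-0.182,-0.196,-1.043,36],[104,-312,25,-0.208,-0.224,-1.191,36],[117,-351,30,-0.234,-0.252,-1.34,36],[131,-391,40,-0.26,-0.281,-1.489,36]]';python3 -m creep '[[0,0,0,0,0,0,36],[0,0,0,0,0,0,36]]';python3 -c "
from h import *
print(go(tube(-56,0,7),RT*FLIP),at())"
```

```text
t: 14.9
tool_pos: [0.597, 0.1338, 0.1679]
tool_rot: [0.647, 0.743, -0.111, 0.131]
wrist_force: [1.7, -0.5, -3.2]
gripper_width: 0.494
grasp_force: 52.6
t: 15.1
tool_pos: [0.5966, 0.1329, 0.1674]
tool_rot: [0.648, 0.742, -0.111, 0.13]
wrist_force: [0.5, -0.2, -2.5]
gripper_width: 0.497
grasp_force: 52.6
([5.7, 0.6, 42.2], [-0.008, -0.007, -0.033]) ([-62.0, 0.4, 49.1], [0.008, 0.007, 0.033], [0.5, -0.2, -2.5], 15.1, 0.497, 52.6)
```

```bash
python3 -m creep '[[6,0,10,-0.008,-0.007,-0.033,36],[6,0,25,-0.008,-0.007,-0.033,36],[6,0,40,-0.008,-0.007,-0.033,36],[6,0,50,-0.008,-0.007,-0.033,36],[6,0,54,-0.008,-0.007,-0.033,36],[6,0,56,-0.008,-0.007,-0.033,36],[6,0,56,-0.008,-0.007,-0.033,36]]';python3 -c "
from h import *
print(at())"; python3 -m creep '[[0,0,1,0,0,0,36],[0,0,2,0,0,0,36],[0,0,2,0,0,0,36]]';python3 -c "
from h import *
print(at())"
```

```text
t: 15.8
tool_pos: [0.5996, 0.1189, 0.1144]
tool_rot: [0.636, 0.752, -0.111, 0.134]
wrist_force: [0.7, 0.4, -2.4]
gripper_width: 0.497
grasp_force: 52.6
([-57.3, -0.2, -5.5], [-0.002, -0.0, 0.003], [0.7, 0.4, -2.4], 15.8, 0.497, 52.6)
t: 16.1
tool_pos: [0.5997, 0.1183, 0.1125]
tool_rot: [0.636, 0.752, -0.111, 0.134]
wrist_force: [0.1, 0.0, -3.9]
gripper_width: 0.496
grasp_force: 52.6
([-57.2, -0.1, -7.5], [-0.002, -0.0, 0.003], [0.1, 0.0, -3.9], 16.1, 0.496, 52.6)
```

```bash
python3 -m creep '[[0,0,1,0,0,0,36],[0,0,1.5,0,0,0,36],[0,0,1.5,0,0,0,36]]';python3 -c "
from h import *
print(at())"; python3 -m creep '[[0,0,1,0,0,0,36],[0,0,1,0,0,0,36]]';python3 -c "
from h import *
print(at())"
```

```text
t: 16.4
tool_pos: [0.5997, 0.1178, 0.1109]
tool_rot: [0.636, 0.752, -0.111, 0.134]
wrist_force: [-0.6, 0.3, -2.3]
gripper_width: 0.495
grasp_force: 52.6
([-57.1, -0.0, -9.2], [-0.002, -0.0, 0.003], [-0.6, 0.3, -2.3], 16.4, 0.495, 52.6)
t: 16.6
tool_pos: [0.5997, 0.1176, 0.1104]
tool_rot: [0.636, 0.752, -0.111, 0.134]
wrist_force: [-2.9, 0.9, 3.5]
gripper_width: 0.496
grasp_force: 53.2
([-57.1, -0.0, -9.8], [-0.002, -0.0, 0.003], [-2.9, 0.9, 3.5], 16.6, 0.496, 53.2)
```

Seated. I'll release it, go behind it and lower the closed fingers.

```bash
python3 -m creep '[[0,0,0,0,0,0,70],[0,0,0,0,0,0,70],[0,0,0,0,0,0,70],[0,0,0,0,0,0,70],[0,0,-20,0,0,0,70],[0,0,-50,0,0,0,70],[0,0,-55,0,0,0,40],[-30,0,-55,0,0,0,0],[-55,0,-55,0,0,0,0],[-55,0,-55,0,0,0,0]]';python3 -c "
from h import *
print(at(),go(tube(-114,0,-6),RT*FLIP))"
```

```text
t: 17.6
tool_pos: [0.6058, 0.0813, 0.1816]
tool_rot: [0.637, 0.75, -0.112, 0.135]
wrist_force: [0.1, 0.1, -0.0]
gripper_width: 0.14
grasp_force: 0.0
([-116.1, 0.1, 44.5], [-0.002, -0.002, 0.007], [0.1, 0.1, -0.0], 17.6, 0.14, 0.0) ([2.2, -0.0, 50.5], [0.002, 0.002, -0.007])
```

```bash
python3 -m creep '[[0,0,15,0,0,-0.007,0],[0,0,35,0,0,-0.007,0],[0,0,47,0,0,-0.007,0],[0,0,50,0,0,-0.007,0],[0,0,50,0,0,-0.007,0]]';python3 -m creep '[[10,0,0,0,0,0,0],[20,0,0,0,0,0,0],[27,0,0,0,0,0,0],[34,0,0,0,0,0,0],[42,0,0,0,0,0,0],[50,0,0,0,0,0,0],[58,0,0,0,0,0,0],[65,0,0,0,0,0,0],[73,0,0,0,0,0,0],[73,0,0,0,0,0,0]]';python3 -c "
from h import *
print(at())"
```

```text
t: 18.1
tool_pos: [0.608, 0.0684, 0.1335]
tool_rot: [0.633, 0.754, -0.112, 0.133]
wrist_force: [-0.1, -0.3, 0.7]
gripper_width: -0.004
grasp_force: 0.0
t: 19.1
tool_pos: [0.5957, 0.1371, 0.108]
tool_rot: [0.633, 0.755, -0.112, 0.133]
wrist_force: [-0.4, -1.3, -0.0]
gripper_width: 0.001
grasp_force: 0.0
([-37.6, 0.6, -5.2], [-0.002, 0.001, -0.006], [-0.4, -1.3, -0.0], 19.1, 0.001, 0.0)
```

```bash
python3 -m creep '[[6,0,0,0,0,0,0],[12,0,0,0,0,0,0],[18,0,0,0,0,0,0],[24,0,0,0,0,0,0],[28,0,0,0,0,0,0],[28,0,0,0,0,0,0]]';python3 -c "
from h import *
print(at())"
```

```text
t: 19.7
tool_pos: [0.5915, 0.1623, 0.0987]
tool_rot: [0.633, 0.754, -0.112, 0.133]
wrist_force: [0.2, -0.2, 0.3]
gripper_width: -0.003
grasp_force: 0.0
([-10.4, 0.6, -5.2], [-0.002, -0.0, -0.005], [0.2, -0.2, 0.3], 19.7, -0.003, 0.0)
```

```bash
python3 -m creep '[[2,0,0,0,0,0,0],[4,0,0,0,0,0,0],[5,0,0,0,0,0,0],[5,0,0,0,0,0,0]]';python3 -c "
from h import *
print(at())";python3 -m creep '[[1,0,0,0,0,0,0],[2,0,0,0,0,0,0],[2,0,0,0,0,0,0]]';python3 -c "
from h import *
print(at())"
```

```text
t: 20.1
tool_pos: [0.5908, 0.1664, 0.0972]
tool_rot: [0.633, 0.754, -0.112, 0.134]
wrist_force: [0.3, -0.2, -0.3]
gripper_width: -0.001
grasp_force: 0.0
([-6.0, 0.5, -5.1], [-0.002, -0.0, -0.004], [0.3, -0.2, -0.3], 20.1, -0.001, 0.0)
t: 20.4
tool_pos: [0.5908, 0.1667, 0.0971]
tool_rot: [0.634, 0.754, -0.113, 0.134]
wrist_force: [0.2, -6.7, 5.6]
gripper_width: 0.0
grasp_force: 4.1
([-5.6, 0.5, -5.2], [-0.002, -0.003, -0.003], [0.2, -6.7, 5.6], 20.4, 0.0, 4.1)
```

The fingers stopped at TCP -5.6, so their front is at about +5.5. That matches the expected rear face at +6, with both barrels against the stop. I'll retract and verify with the last picture.

```bash
python3 -m creep '[[-4,0,0,0,0,0,0],[-8,0,-20,0,0,0,0],[-20,0,-50,0,0,0,0],[-60,0,-80,0,0,0,0],[-110,0,-100,0,0,0,0],[-150,0,-120,0,0,0,0],[-190,0,-140,0,0,0,0],[-220,0,-150,0,0,0,0],[-220,0,-150,0,0,0,0]]';python3 - <<'E'
from h import *
import cv2
print(at())
def c(n,a,b,w,h,t):
    f=grab_frame(n)
    for x,z in((0,-15),(6,22),(106,22),(56,22)):print(n,x,z,(proj(n,tube(x,0,z))[0]-[a,b])*400/w)
    return cv2.resize(f[b:b+h,a:a+w,::-1],(400,400*h//w),interpolation=3)
a=c("top",115,140,110,110,0);b=c("scene",280,130,110,110,0)
cv2.imwrite("pics/f1.png",cv2.convertScaleAbs(np.hstack([a,b]),alpha=1.3))
E
```

```text
t: 21.3
tool_pos: [0.6181, 0.0115, 0.3159]
tool_rot: [0.635, 0.752, -0.111, 0.135]
wrist_force: [-1.1, 1.4, -0.4]
gripper_width: 0.001
grasp_force: 0.0
([-228.7, -0.3, 146.3], [-0.005, -0.002, 0.002], [-1.1, 1.4, -0.4], 21.3, 0.001, 0.0)
top 0 -15 [220.75213782 159.63179047]
top 6 22 [181.26585627 155.65574323]
top 106 22 [ 46.1359209  190.88561614]
top 56 22 [112.51782479 173.57911754]
scene 0 -15 [182.13287754 188.63812635]
scene 6 22 [212.06300422 136.60090422]
scene 106 22 [318.26530282 123.53819745]
scene 56 22 [266.95054802 129.84982727]
```

View pics/f1.png

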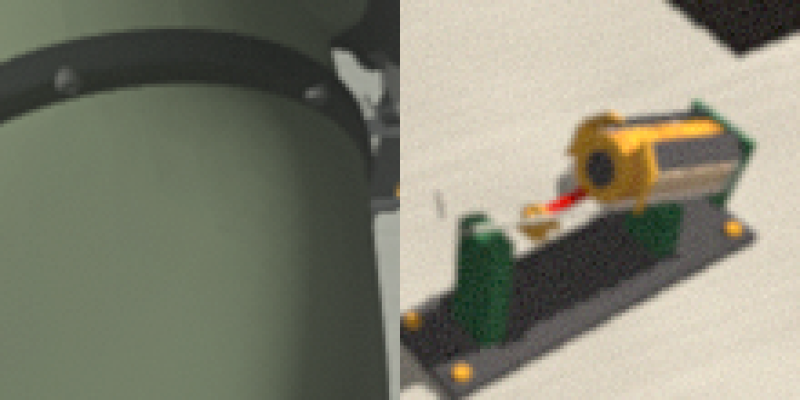

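The scene crop shows both barrels filling the slot, with the rear disc at (600,168). The red pawl is visible with its tip at about (583,190), and the projected "up" position is (582,189). One numeric check of the rear face, then I'll hand in.

```bash
python3 - <<'E'
from h import *
for x in(-4,1,6):print(x,(proj("scene",tube(x,0,0))[0]-[280,130])*400/110)
E
python3 -c "
from workcell import *
print(finish_job())"
```

```text
-4 [186.79309764 168.81221165]
1 [192.50116739 168.00986245]
6 [198.17004134 167.21302277]
the job is handed in; nothing more can be done
None
```

Both barrels are in the feed tube, end to end against the bottom stop with the red pawl up behind the second; I handed the job in at about 21 s, and the spring housing, finger hooks and scribe were not used or approached.

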